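# Put the deck's front panel away in the parts chest

## Task

With the fingertips only, push the grey aluminium front panel along the cabinet top, between the two brass posts of the parts chest, all the way in until it meets the back wall of the bay. Then push the chest's sliding tambour lid fully shut over it by its brass bar. Do not lift or tip the panel, and leave the other loose things where they are.

Things in the scene. Friction and masses are not known exactly. Their poses are not given: they have to be found in the camera images.
- panel: grey aluminium front panel lying face up, a flat block 112 mm long (its x), 92 mm wide (its y), 22 mm high, edges rounded 3 mm, 0.15 to 0.3 kg; black window and dark round holes on its face. Origin: centre of its underside. Begins outside, 30 mm or more short of the posts, turned up to 0.5 rad from the chest's x axis. Either end may go in first.
- chest: low fixed dark-wood chest. Its x axis, the way the panel goes in, points roughly to world -y; its y roughly to world +x. Origin: on the cabinet top, mid panel bay. The bay has no floor, is open on top and to -x; inside y = -56 to +56 mm, back wall face at x = +60 (a seated panel's centre is at x = +4). Side walls 6 mm thick, 40 high, from x = -62. Second bay, small parts: y = 62 to 174.
- gap (a point): on the cabinet top midway between the two fixed upright brass posts at the mouth of the panel bay (chest x = -69 mm, y = 0). Posts 14 mm in diameter, 36 mm high, centred at chest y = -56.5 and +56.5 mm: 99 mm clear between them. Axes are the chest's.
- tambour (a joint): slatted light-wood lid sliding level on the chest's walls along chest y: 0 = fully shut over the panel bay (end stop), grows in m towards +y, 0.115 = fully open over the second bay. Begins at 0.095 to 0.115; stays where left; 1 to 2 N moves it. It spans chest x = -44 to +66 mm, 124 mm in y; underside 40 mm, slat tops 46 mm above the cabinet top.
- tambour_bar (a point): centre of the brass bar standing on the lid near its -y edge: 60 mm long (chest x), 8 mm thick (chest y), 20 mm high, from 46 to 66 mm above the cabinet top. Lid shut: at chest x = 0, y = -50 mm. Axes are the chest's.
- roller: bystander: black ebonite pinch roller standing on end, 28 mm diameter, 22 mm high; beside one of the posts. Origin: underside centre
- spindle: bystander: nickel reel spindle standing on its 30 mm foot, 34 mm high; beside the other post. Origin: underside centre
- stick: bystander: yellow plastic head-cleaning stick lying flat, 126 mm by 10 mm by 8 mm. Origin: underside, mid-handle
- reel: bystander: small empty grey tape reel lying flat, 76 mm diameter, 15 mm high. Origin: underside centre
- cleaner: bystander: amber bottle, 44 mm diameter, 100 mm high. Origin: underside centre
- screwtray: bystander: steel screw tray, 80 by 110 by 25 mm. Origin: underside centre
- driver: bystander: screwdriver lying flat, 160 mm long
There are look-alikes about, which are no part of the job. What is shaped like the panel but brown or turquoise is not meant.

How it is judged:
By the outcome, as a careful person would: the job done as asked, in the order asked, and still so for the second after the job is handed in, with the robot touching nothing.
It also fails if it takes over 72 s, if anything falls off the work surface, if the arm or the gripper's body presses on something with over 40 N, if the wrist force passes 120 N, or if a joint passes its speed limit or range.

## Robot

A 6-joint arm with a two-finger parallel gripper is mounted at the origin on the work surface. World frame = base frame: x ahead of the robot, y to its left, z up, the work surface at z = 0. Lengths are in m, angles in rad, forces in N, time in s.
With the tool pointing down it reaches from about 0.35 to 0.975 m from the base axis. Payload 7.1 kg.
Tool frame: the origin (TCP) lies at the very end of the fingers, on their centre line; the grasp point (between the pads) lies 19 mm behind it (manip.pinch_z is the z of the grasp point in the tool frame, in m); z points along the fingers, x is the direction in which the jaws open and shut, and the axes are right-handed (so a half turn about z gives the same grasp; the last joint's range is limited). The gripper opens to 88 mm and grips with 3 to 60 N. Pads are 20 mm wide; open, the fingers measure 115 mm over their backs; the gripper's body (75 mm by 178 mm) begins 61 mm behind the grasp point.
Start: joints at [1.203, 0.423, 1.63, -0, 1.089, -0.019], TCP at [0.214, 0.587, 0.194] pointing down, gripper open.
Joint ranges: [-3, 3], [-0.9, 2.11], [0.09, 2.58], [-1.31, 4.45], [0.11, 2.69], [-2.54, 2.54]. Speed limits (rad/s): [2.39, 2.39, 3.01, 3.14, 3.14, 3.14].

## Interface

Orientations are given as a rotation vector (axis times angle).
In Python, from station import manip, sensors, snapshot, job_done, look_for gives the robot as it stands. The module is installed in compiled form; this text tells all that it offers. Calls block until the motion is done:
- manip.move_pose(position, orientation): joint-space move of the TCP to a pose.
- manip.move_l(position, rotation=None, vel=0.15): straight line of the TCP; rotation=None keeps the orientation; vel is the mean speed in m/s.
- manip.move_j(angles): joint-space move.
- manip.let_go() and manip.grab(effort=None): open the fingers fully, or close them until they stop; effort is the grip in N (None keeps the last).
- manip.sleep(seconds).
- manip.ik(position, orientation): joint angles nearest the present ones, or None.
- sensors.read_state(): the state.
- snapshot(name): name is "side" or "top"; returns a dict with "color" (420x560x3 uint8, blue, green, red), "depth" (420x560 float32, m along the optical axis (not along the pixel's ray), 0 where there is no reading), "camera_matrix" (3x3 intrinsics, pixels), "D" ([k1, k2, p1, p2, k3] as OpenCV has them; the pictures are not rectified), "extrinsics" (4x4, takes a point from camera to world coordinates). Camera axes: x right, y up, looking along -z (the intrinsics and any distortion apply to the point x, -y, -z); pixel columns grow to the right and rows downward; lengths in m; the calibration is good to about 2 mm. A picture is of the moment at which its call begins.
A pose or a line that the arm cannot do raises manip.Unreachable and nothing moves.
- job_done(): hands the job in, once; it reports no verdict.
Trained networks look in a picture, given as the dict that the camera call returned (one of the last four; its "shot" number tells which), for a name from the list of things; names that differ only in an ending like _2 or _b are one class to them, and where a whole thing is asked for, a point or a joint stands for the part that bears it (a point fixed in the world has none). Each returns a list of dicts, best first, with "confidence" (0 to 1); they miss things now and then, are a little off and sometimes report something else, mostly with a low value. They report only what shows in the picture. A call takes as long as a camera call. They do not tell look-alikes from the thing itself.
- look_for(query, picture): "extent" ([centre column, centre row, width, height] in pixels, round what is visible of it).
The state is a dict: "time_s": time; "q": joint angles; "dq": joint speeds; "joint_efforts": joint torques, N m; "tcp_pos": TCP position; "tool_rot": TCP orientation; "wrist_force": force on the tool from outside, world axes, zero at the start; "wrist_torque": the same for the moment, N m; "grip_width": finger opening in m.
Only numpy, scipy, OpenCV 4.12 (cv2) and the standard library are available. Lean on these libraries where they do the work, as an engineer would, in place of code of your own. Each camera call takes 0.05 s, during which the arm holds its last target.

## Working session

There is one attempt and no reset: what is moved stays moved. The work goes in short steps, each a Python script; the robot and the scene stay as the last script left them, time stands still between calls to the robot, and variables do not carry over. Pictures are saved under pics/ and viewed, and the job is handed in when it is done.

```bash
mkdir -p pics; ls; cat > h.py <<'E'
import numpy as np, cv2
from station import manip, sensors, snapshot, job_done, look_for
def save(name,img): cv2.imwrite('pics/'+name+'.png',img)
def world(s):
    K=np.array(s['camera_matrix']);D=np.array(s['D']);T=np.array(s['extrinsics'])
    h,w=s['depth'].shape
    u,v=np.meshgrid(np.arange(w),np.arange(h))
    p=cv2.undistortPoints(np.stack([u,v],-1).reshape(-1,1,2).astype(np.float64),K,D).reshape(h,w,2)
    d=s['depth']
    P=np.stack([p[...,0]*d,-p[...,1]*d,-d],-1)
    W=P@T[:3,:3].T+T[:3,3]
    W[d==0]=np.nan
    return W
def proj(s,X):
    K=np.array(s['camera_matrix']);D=np.array(s['D']);T=np.linalg.inv(np.array(s['extrinsics']))
    c=np.atleast_2d(X)@T[:3,:3].T+T[:3,3]
    c=c*[1,-1,-1]
    return cv2.projectPoints(c.astype(np.float64),np.zeros(3),np.zeros(3),K,D)[0][:,0]
E
python3 - <<'E'
from h import *
import pickle
for n in('top','side'):
    s=snapshot(n); save(n+'0',s['color']); pickle.dump(s,open(n+'0.pkl','wb'))
    print(n,np.array(s['extrinsics']).round(3).tolist(),s['D'],s['camera_matrix'])
    for q in('panel','chest','tambour_bar','roller','spindle'):
        print(q,[(np.round(a['extent']).tolist(),round(a['confidence'],2)) for a in look_for(q,s)])
print(sensors.read_state())
E
```

```text
pics
top [[-0.003, 0.991, -0.13, 0.353], [-1.0, -0.005, -0.012, 0.001], [-0.013, 0.13, 0.991, 1.134], [0.0, 0.0, 0.0, 1.0]] [-0.00539768  0.          0.          0.          0.        ] [[490.41997656   0.         275.65898002]
 [  0.         490.41997656 207.59528867]
 [  0.           0.           1.        ]]
panel [([259.0, 203.0, 54.0, 49.0], 0.86), ([152.0, 339.0, 51.0, 44.0], 0.85), ([347.0, 288.0, 60.0, 49.0], 0.84), ([190.0, 250.0, 59.0, 59.0], 0.67), ([441.0, 133.0, 60.0, 56.0], 0.62)]
chest [([348.0, 151.0, 69.0, 110.0], 0.82)]
tambour_bar [([351.0, 126.0, 51.0, 57.0], 0.85), ([349.0, 151.0, 68.0, 108.0], 0.37)]
roller [([308.0, 134.0, 12.0, 12.0], 0.57)]
spindle [([315.0, 233.0, 13.0, 10.0], 0.67)]
side [[0.961, 0.173, -0.218, 0.223], [-0.277, 0.651, -0.707, -0.904], [0.02, 0.739, 0.673, 0.911], [0.0, 0.0, 0.0, 1.0]] [-0.02250647  0.          0.          0.          0.        ] [[477.19267074   0.         283.7713616 ]
 [  0.         477.19267074 208.08981475]
 [  0.           0.           1.        ]]
panel [([232.0, 178.0, 49.0, 36.0], 0.75), ([228.0, 268.0, 45.0, 45.0],
[... 282 characters left out ...]
1.0], 0.63)]
{'time_s': 0.6, 'q': array([ 1.20296885e+00,  4.23090482e-01,  1.62990223e+00,  9.56341407e-06,
        1.08862868e+00, -1.90022441e-02]), 'dq': array([-2.15029479e-06, -5.25365668e-04,  1.96914920e-03,  5.66412110e-04,
       -5.71788421e-04,  2.18189984e-04]), 'joint_efforts': array([ 3.04819669e-04, -5.44300389e+01, -2.73931450e+01,  6.43966394e-02,
        1.69857033e-02, -1.04325721e-05]), 'tcp_pos': array([0.21358624, 0.58734401, 0.19378013]), 'tool_rot': array([ 2.57322185e+00,  1.80224225e+00, -4.48856578e-05]), 'wrist_force': array([-0.6109433 ,  0.31994258,  0.82820777]), 'wrist_torque': array([-0.00657965, -0.07083249,  0.02377311]), 'grip_width': 0.08809696131072604}
```

View pics/top0.png

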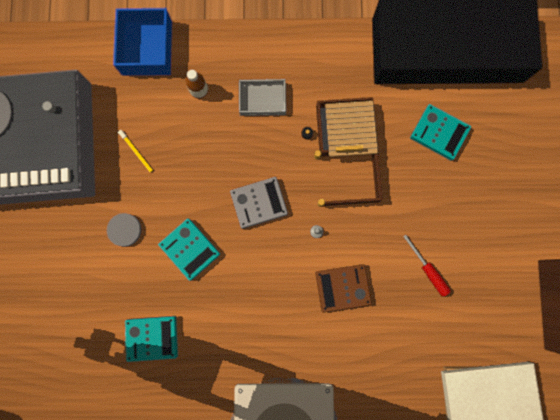

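View pics/side0.png

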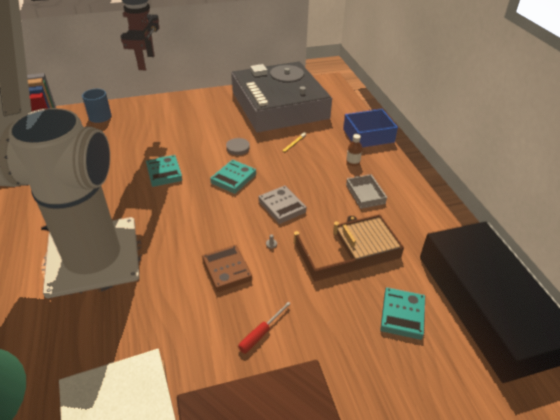

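```bash
python3 - <<'E'
import cv2
i=cv2.imread('pics/top0.png')
cv2.imwrite('pics/top0c.png',cv2.resize(i[80:310,150:420],None,fx=2.6,fy=2.6,interpolation=cv2.INTER_CUBIC))
E
```

```text
(no output)
```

View pics/top0c.png

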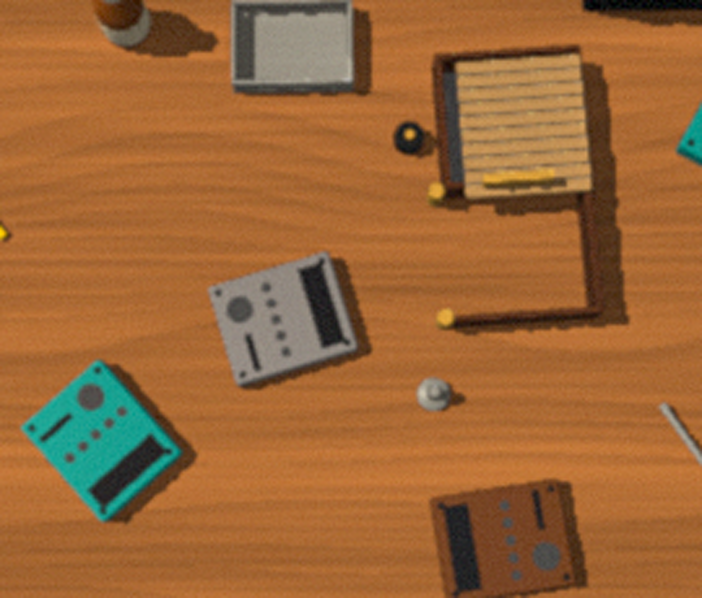

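```bash
cat >> h.py <<'E'
def panel(s,hint=None):
    W=world(s);c=s['color'].astype(int)
    m=(W[...,2]>0.012)&(W[...,2]<0.032)
    if hint is not None: m&=(np.hypot(W[...,0]-hint[0],W[...,1]-hint[1])<0.078)
    # plane top: reproject pixel onto z=0.022 for accuracy
    m=cv2.morphologyEx(m.astype(np.uint8),cv2.MORPH_OPEN,np.ones((3,3)))
    n,l,st,ce=cv2.connectedComponentsWithStats(m)
    k=1+np.argmax(st[1:,4]); m=(l==k)
    cs,_=cv2.findContours(m.astype(np.uint8),cv2.RETR_EXTERNAL,cv2.CHAIN_APPROX_NONE)
    px=cs[0][:,0].astype(float)
    X=ray(s,px,0.022)
    r=cv2.minAreaRect((X[:,:2]*1000).astype(np.float32))
    return r,m,W,X
def ray(s,px,z):
    K=np.array(s['camera_matrix']);D=np.array(s['D']);T=np.array(s['extrinsics'])
    p=cv2.undistortPoints(np.array(px,float).reshape(-1,1,2),K,D)[:,0]
    d=np.c_[p[:,0],-p[:,1],-np.ones(len(p))]@T[:3,:3].T
    t=(z-T[2,3])/d[:,2]
    return T[:3,3]+d*t[:,None]
E
python3 - <<'E'
from h import *
import pickle
s=pickle.load(open('top0.pkl','rb'))
W=world(s)
print('table z',np.nanmedian(W[240:260,220:300,2]))
hint=ray(s,[[259,203]],.022)[0]
r,m,W,X=panel(s,hint); print(r, X[:,:2].mean(0),np.nanmedian(W[m][:,2]))
print('posts',ray(s,[[318.2,154],[321.6,202]],.036))
# height map crop of chest
np.set_printoptions(linewidth=250)
z=(W[92:212:2,310:390:2,2]*1000)
hm=np.clip(W[...,2]*1000*3.5,0,255); hm[np.isnan(hm)]=0
cv2.imwrite('pics/hm.png',cv2.resize(hm[90:260,220:400].astype(np.uint8),None,fx=4,fy=4,interpolation=cv2.INTER_NEAREST)[:600])
for q,z in(('roller',.022),('spindle',.034)):
    e=look_for; 
print('roller,spindle',ray(s,[[308,133]],.022),ray(s,[[316,231]],.03), 'tray',ray(s,[[263,98]],.02),'bottle',ray(s,[[197,83]],.0))
E
```

```text
table z 0.00014996267289335563
((511.96270751953125, 54.24901580810547), (92.74993896484375, 111.54500579833984), 17.066547393798828) [0.51202449 0.05458552] 0.022074862917840887
posts [[ 0.62021191 -0.08355078  0.036     ]
 [ 0.50923589 -0.08961159  0.036     ]]
roller,spindle [[ 0.67387749 -0.06160003  0.022     ]] [[ 0.44414643 -0.07648646  0.03      ]] tray [[0.76025647 0.04345232 0.02      ]] bottle [[0.80658139 0.20392212 0.        ]]
```

View pics/hm.png

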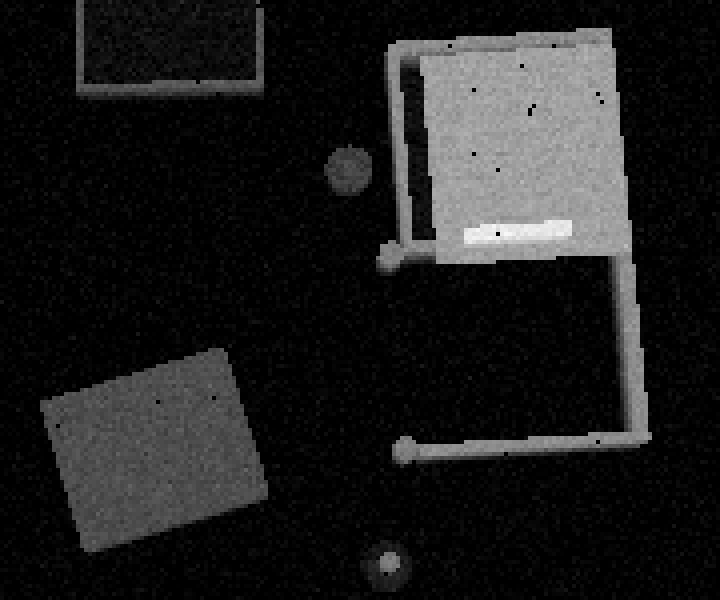

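```bash
cat > chest.py <<'E'
from h import *
import pickle
from scipy.optimize import least_squares
def fit(s):
    W=world(s);z=W[...,2]
    near=np.hypot(W[...,0]-.6,W[...,1]+.15)<.25
    wall=W[(z>.037)&(z<.0425)&near][:,:2]
    p=np.array([.566,-.153,-.055])
    # chest x axis = (sin..)
    def loc(p,P):
        ex=np.array([np.sin(p[2]+0),-np.cos(p[2])]);ey=np.array([np.cos(p[2]),np.sin(p[2])])
        d=P-p[:2];return np.c_[d@ex,d@ey]
    p=np.array([.566,-.154,.06])
    for it in range(6):
        L=loc(p,wall);tol=.012 if it<3 else .005
        A=wall[(abs(L[:,1]+.059)<tol)&(L[:,0]>-.055)&(L[:,0]<.055)]
        B=wall[(abs(L[:,0]-.063)<tol)&(L[:,1]>-.05)&(L[:,1]<.02)]
        C=wall[(abs(L[:,1]-.177)<tol)&(L[:,0]>-.055)&(L[:,0]<.055)]
        f=lambda p:np.r_[loc(p,A)[:,1]+.059,loc(p,B)[:,0]-.063,loc(p,C)[:,1]-.177]
        r=least_squares(f,p,loss='soft_l1',f_scale=.002);p=r.x
    print(len(A),len(B),len(C),'res',np.median(loc(p,A)[:,1])+.059,np.median(loc(p,B)[:,0])-.063,np.median(loc(p,C)[:,1])-.177)
    bar=W[(z>.058)&(z<.07)&near][:,:2]
    lb=loc(p,bar); 
    print('pose',p,'bar local',np.median(lb,0),lb.min(0),lb.max(0))
    return p,loc
if __name__=='__main__':
    s=pickle.load(open('top0.pkl','rb'))
    p,loc=fit(s)
    print('posts',loc(p,np.array([[ 0.62021191,-0.08355078],[ 0.50923589,-0.08961159]])))
    print('panel',loc(p,np.array([[.51196,.05425]])))
    print('roller/spin',loc(p,np.array([[.674,-.0616],[.444,-.0765]])))
    W=world(s);z=W[...,2];L=loc(p,W[...,:2].reshape(-1,2)).reshape(*z.shape,2)
    for c in((-.069,-.0565),(-.069,.0565)):
        m=(z>.03)&(z<.038)&(np.hypot(L[...,0]-c[0]-0,L[...,1]-c[1])<.013)&(L[...,0]<-.063)
        print(c,m.sum(),L[m].mean(0),L[m].min(0),L[m].max(0))
    side=pickle.load(open('side0.pkl','rb'))
    try:
        p2,_=fit(side)
    except Exception as e: print(e)
    r,m,_,_=panel(side,[.512,.054]);print(r)
E
python3 chest.py
```

```text
118 97 114 res 0.00023114952339844952 -0.00010899747555885575 -0.0003393042826553838
pose [ 0.57072461 -0.15426557  0.06411868] bar local [0.02462803 0.06072144] [-0.02994644  0.05260517] [0.1592784  0.26258802]
posts [[-0.06739859  0.05391664]
 [-0.068461   -0.05721968]]
panel [[-0.21185242 -0.04528327]]
roller/spin [[-0.08585781  0.10900069]
 [-0.08572562 -0.12148139]]
(-0.069, -0.0565) 24 [-0.06951294 -0.05646879] [-0.07453025 -0.06330938] [-0.0648737  -0.04986589]
(-0.069, 0.0565) 29 [-0.06951417  0.0567319 ] [-0.07660477  0.04990604] [-0.06306812  0.06398317]
82 75 73 res -0.0005308473896530955 0.00019151241828099796 -0.00011575625005186274
pose [ 0.56979033 -0.15485517  0.06498811] bar local [0.02585142 0.06161286] [-0.03293935  0.05175026] [0.1589658  0.22528231]
((510.3409118652344, 50.845375061035156), (97.7093505859375, 121.09912872314453), 16.831876754760742)
```

```bash
cat >> h.py <<'E'
from scipy.spatial.transform import Rotation as Rn
CP=np.array([0.57072,-0.15427,0.06412])
EX=np.array([np.sin(CP[2]),-np.cos(CP[2])]);EY=np.array([np.cos(CP[2]),np.sin(CP[2])])
def l2w(l): l=np.asarray(l);return CP[:2]+l[0]*EX+l[1]*EY
def w2l(w): d=np.asarray(w)[:2]-CP[:2];return np.array([d@EX,d@EY])
def rot(a,flip=0): # a: local angle of tool x axis
    psi=a+CP[2]-np.pi/2+flip*np.pi
    x=np.array([np.cos(psi),np.sin(psi),0]);z=np.array([0,0,-1.]);y=np.cross(z,x)
    return Rn.from_matrix(np.c_[x,y,z]).as_rotvec()
def P(l,z): return np.r_[l2w(l),z]
def ppose(s,hint):
    r,m,W,X=panel(s,hint)
    (cx,cy),(w,h),a=r
    if w>h: a-=90
    a=np.deg2rad(a)-CP[2]
    a=(a+np.pi/2)%np.pi-np.pi/2
    return w2l([cx/1000,cy/1000]),a,(w,h)
def st():
    d=sensors.read_state();print('t',round(d['time_s'],2),'tcp',d['tcp_pos'].round(4),'loc',w2l(d['tcp_pos']).round(4),'F',d['wrist_force'].round(1),'grip',round(d['grip_width'],4),'q6',round(d['q'][5],2));return d
E
python3 - <<'E'
from h import *
import pickle
s=pickle.load(open('top0.pkl','rb'));W=world(s)
print('player z',np.nanmax(W[80:200,5:85,2]))
c,a,_=ppose(s,[.512,.054]);print(c,a)
for f in(0,1):
    pz=c+np.array([-np.sin(a),np.cos(a)])*-.08
    print(P(pz,.15),manip.ik(P(pz,.15),rot(a,f)),manip.ik(P(pz,.006),rot(a,f)), manip.ik(P((-.08,0),.006),rot(np.pi/2,f)))
E
```

```text
player z 0.11233176226165797
[-0.21185545 -0.04527547] 0.2337474439694467
[0.43548555 0.03077044 0.15      ] [0.0432793  0.2121798  2.0669813  0.         0.86243155 1.31620818] [0.0432793  0.50008344 2.13730781 0.         0.50420141 1.31620818] [-1.51713458e-01  6.19202992e-01  1.84499165e+00 -1.33226763e-15
  6.77398010e-01 -2.15833458e-01]
[0.43548555 0.03077044 0.15      ] [ 4.32792951e-02  2.12179803e-01  2.06698130e+00 -4.44089210e-16
  8.62431551e-01 -1.82538448e+00] [ 4.32792951e-02  5.00083436e-01  2.13730781e+00 -4.44089210e-16
  5.04201412e-01 -1.82538448e+00] None
```

```bash
python3 - <<'E'
from h import *
import pickle
c=np.array([-.21186,-.04528]);a0=.23375
manip.grab(20)
def tool(c,a,gap): # contact under -y side, shifted -6mm in panel x
    return c+np.array([np.cos(a),np.sin(a)])*-.006+np.array([-np.sin(a),np.cos(a)])*-(.046+.010+gap)
t=tool(c,a0,.025)
manip.move_pose(P(t,.10),rot(a0)); st()
manip.move_l(P(t,.007),vel=.12); d=st()
s=snapshot('side'); save('s1',s['color'])
manip.move_l(P(tool(c,a0,.001),.007),rot(a0),vel=.08)
L=.0457;phi=a0;R=L/phi
icr=c+R*np.array([np.cos(a0),np.sin(a0)])
n=5
for i in range(1,n+1):
    a=a0-phi*i/n
    cc=icr-R*np.array([np.cos(a),np.sin(a)])
    manip.move_l(P(tool(cc,a,0),.007),rot(a),vel=.05); st()
print(cc)
s=snapshot('side'); save('s2',s['color'])
s=snapshot('top'); save('t2',s['color']); pickle.dump(s,open('t2.pkl','wb'))
E
```

```text
t 4.09 tcp [0.4332 0.0367 0.1002] loc [-0.1994 -0.125 ] F [-0.5 -0.2  0.7] grip 0.0003 q6 1.33
t 5.02 tcp [0.4332 0.0363 0.0073] loc [-0.199  -0.1251] F [-0.1  0.9 -0.2] grip 0.0007 q6 1.33
t 5.88 tcp [0.4646 0.0486 0.0069] loc [-0.2092 -0.0929] F [-0.3  0.4 -0.3] grip 0.0005 q6 1.4
t 6.22 tcp [0.4733 0.0532 0.0069] loc [-0.2133 -0.0839] F [-0.5  0.1  0.3] grip 0.0006 q6 1.45
t 6.57 tcp [0.4821 0.0575 0.0069] loc [-0.217  -0.0749] F [-0.4  0.1  0. ] grip 0.0003 q6 1.51
t 6.91 tcp [0.491  0.0614 0.0069] loc [-0.2203 -0.0657] F [-0.1  0.5 -0.8] grip 0.0003 q6 1.56
t 7.25 tcp [0.5002 0.0648 0.0069] loc [-0.2231 -0.0563] F [-1.  -1.1 -0.1] grip 0.0004 q6 1.61
[-2.17176912e-01  4.96794616e-06]
```

View pics/t2.png

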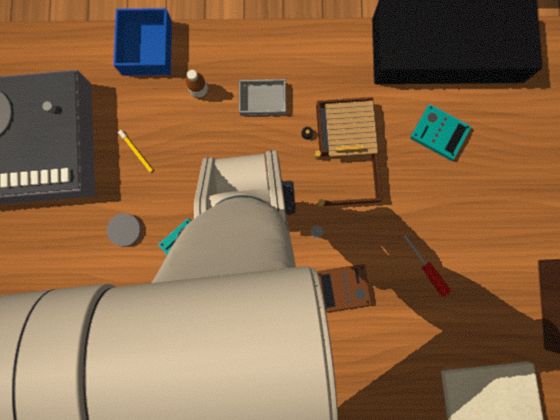

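View pics/s2.png

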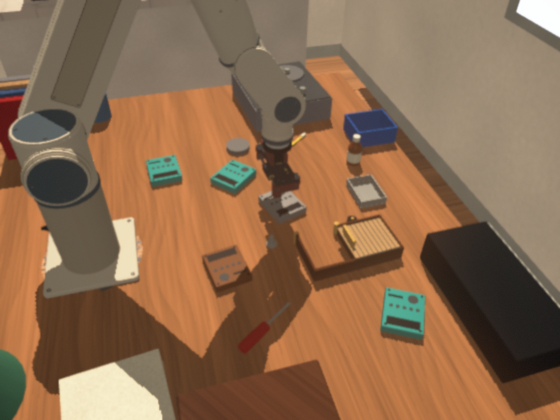

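```bash
python3 - <<'E'
from h import *
for k,n in(('side0','a'),('s1','b'),('s2','c')):
    i=cv2.imread(f'pics/{k}.png')[110:260,210:340]; i=cv2.resize(i,None,fx=2,fy=3)
    i=i if n=='a' else i
    globals()[n]=i
cv2.imwrite('pics/cmp.png',np.hstack([a,b,c]))
import pickle
E
```

```text
(no output)
```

View pics/cmp.png

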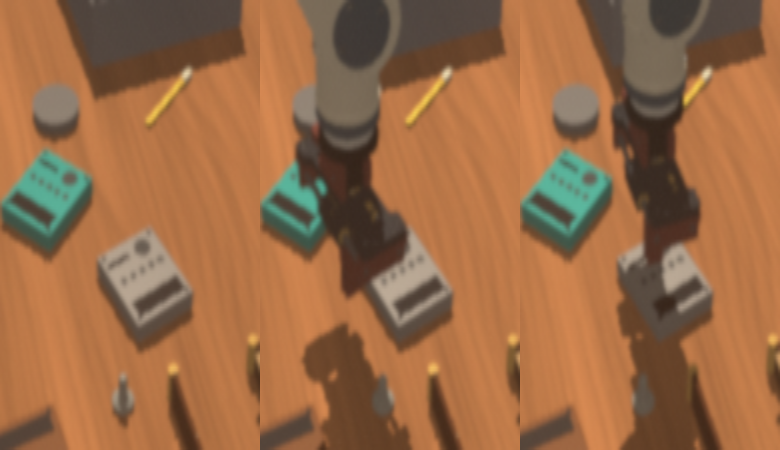

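```bash
python3 - <<'E'
from h import *
import pickle
d=st()
s=snapshot('side');pickle.dump(s,open('s3.pkl','wb'))
R=Rn.from_rotvec(d['tool_rot']).as_matrix();t=d['tcp_pos']
print(R.round(3))
pts=[t+R@np.array(v) for v in((0,0,0),(0,0,-.019),(0,0,-.08),(.0135,.01,0),(-.0135,.01,0),(.0135,-.01,0),(-.0135,-.01,0))]
px=proj(s,np.array(pts));print(px.round(1))
i=s['color'].copy()
i=cv2.resize(i,None,fx=5,fy=5,interpolation=cv2.INTER_CUBIC)
for k,p in enumerate(px): cv2.circle(i,tuple(int(v) for v in (p+.5)*5),3,(0,0,255) if k<3 else (0,255,0),-1)
i=i[130*5:240*5,220*5:350*5]
save('s3',i)
W=world(s)
np.set_printoptions(linewidth=250,suppress=True)
print((W[165:215:3,260:310:3,2]*1000).round())
E
```

```text
t 7.35 tcp [0.4999 0.0647 0.0069] loc [-0.2231 -0.0566] F [ 0.6 -0.5  0.1] grip 0.0005 q6 1.61
[[ 0.065 -0.998 -0.001]
 [-0.998 -0.065 -0.   ]
 [ 0.     0.001 -1.   ]]
[[276.6 204.5]
 [276.7 199.5]
 [276.9 182.6]
 [274.8 208.3]
 [271.7 202.2]
 [281.5 206.8]
 [278.4 200.8]]
[[  3. 143. 143. 160. 165. 158. 160. 163. 159. 162.   1.   0.   4.   2.  -2.   3.  -1.]
 [ -1. 135. 143. 139. 162. 157. 156. 154. 146. 160. 141.  -1.   5.   2.  -0.  -3.   2.]
 [  1. 128. 141. 142. 156. 163. 140. 140. 143. 152. 159.   4.   0.   2.   3.   1.   3.]
 [  2.   0. 136. 141. 143. 160. 138. 135. 161. 160. 163. 160. 161.   2.   1.  -1.   0.]
 [  0.   2. 126. 136. 134. 161. 158. 160. 160. 160. 161. 159. 160. 159.  -1.  -1.   0.]
 [  0.  -0.   0. 122. 137. 161. 160. 158. 160. 161. 163. 162. 156. 156.  -0.  -0.  -1.]
 [  1.  -1.   0.   3.  88. 158. 161. 158. 156. 155. 151. 145. 145. 145.   2.  -1.   1.]
 [  0.   5.   1.   2.  75. 148. 148. 146. 146. 139. 135. 133. 130.   0.   2.  -1.   4.]
 [ -1.   4.  -1.   4.  64. 135. 134. 132. 128. 125. 126. 125. 121.   2.   2.   3.   1.]
 [  2.  nan  -1.  23.  58. 126. 126. 122. 122.  23.  23.   2.   2.   6.   0.   4.   4.]
 [ -1.  23.  21.  21.  46.  51.  46.  27.  25.  24.  24.  24.   2.   3.  -1.   1.  -0.]
 [ 21.  24.  27.  22.  22.  43.  25.  25.  22.  26.  23.  23.  23.   1.   0.  -1.   0.]
 [ 12.  22.  22.  24.  25.  26.  23.  26.  20.  26.  21.  24.  24.  21.   1.   4.   3.]
 [  1.  16.  26.  25.  25.  25.  22.  25.  24.  24.  24.  20.  25.  23.  22.   0.   4.]
 [  3.   4.  17.  23.  25.  22.  21.  23.  24.  21.  27.  26.  26.  24.  23.  21.  -1.]
 [  2.   1.   6.  19.  22.  24.  26.  24.  20.  22.  25.  22.  25.  24.  16.  13.   3.]
 [  2.  -3.   5.   8.  19.  25.  23.  21.  24.  25.  26.  22.  14.   9.   7.   5.   3.]]
```

View pics/s3.png

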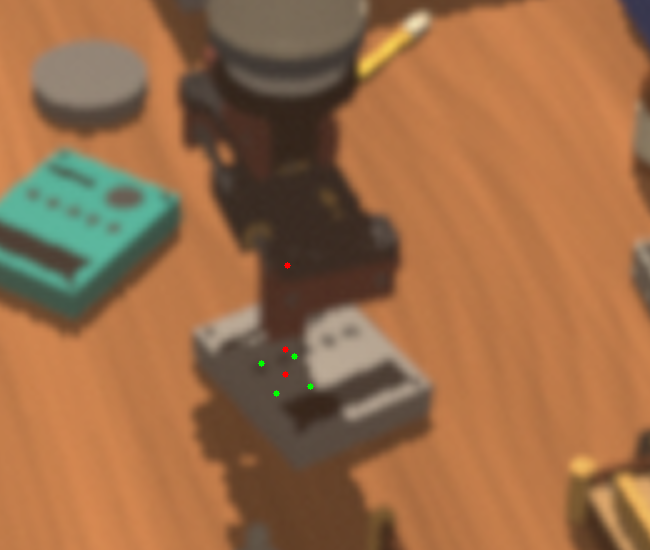

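```bash
python3 - <<'E'
from h import *
import pickle
d=sensors.read_state()
s=pickle.load(open('s3.pkl','rb'));W=world(s)
t=d['tcp_pos']
m=(np.hypot(W[...,0]-t[0],W[...,1]-t[1])<.05)&(W[...,2]>.03)
p=W[m];np.set_printoptions(suppress=True)
for z in range(30,170,10):
    k=(p[:,2]*1000>=z)&(p[:,2]*1000<z+10)
    q=p[k]
    if len(q): print(z,len(q),((q[:,:2]-t[:2])*1000).min(0).round(),((q[:,:2]-t[:2])*1000).max(0).round(),((q[:,:2]-t[:2])*1000).mean(0).round(1))
E
```

```text
30 5 [-13.  -7.] [8. 2.] [-4.4 -4.2]
40 27 [-14. -12.] [ 9. 13.] [-5.2 -3.1]
50 12 [-14. -11.] [ 4. 11.] [-8.6 -5.6]
60 7 [-14.  -6.] [-12.   8.] [-12.8   0.5]
70 6 [-14. -10.] [-13.  12.] [-13.3   2. ]
80 8 [-15.  -9.] [-13.  11.] [-13.5  -0.1]
120 19 [-37. -32.] [11. 21.] [-30.9 -12.7]
130 87 [-37. -39.] [23. 40.] [-18.5 -11.9]
140 93 [-36. -30.] [32. 23.] [-14.2 -10.5]
150 101 [-28. -44.] [24. 42.] [ -5.9 -14.9]
160 127 [-27. -45.] [23. 38.] [ -5.2 -11.4]
```

```bash
python3 - <<'E'
from h import *
import pickle
d=sensors.read_state();t=d['tcp_pos']
manip.move_l([t[0],t[1],.03],vel=.2)
manip.move_l([.425,.034,.03],rot(.23375),vel=.2)
manip.move_l([.425,.034,.0],vel=.1);f0=sensors.read_state()['wrist_force']
z=0
while z>-.045:
    z-=.003
    manip.move_l([.425,.034,z],vel=.03)
    d=sensors.read_state();f=d['wrist_force']-f0
    if abs(f[2])>4: break
print('stop',z);st()
s=snapshot('side');pickle.dump(s,open('s4.pkl','wb'));save('s4',cv2.resize(s['color'][130:240,200:350],None,fx=4,fy=4))
E
```

```text
stop -0.029999999999999995
t 11.18 tcp [ 0.4253  0.034  -0.0287] loc [-0.1972 -0.133 ] F [-4.4 -0.  26.2] grip 0.0011 q6 1.32
```

View pics/s4.png

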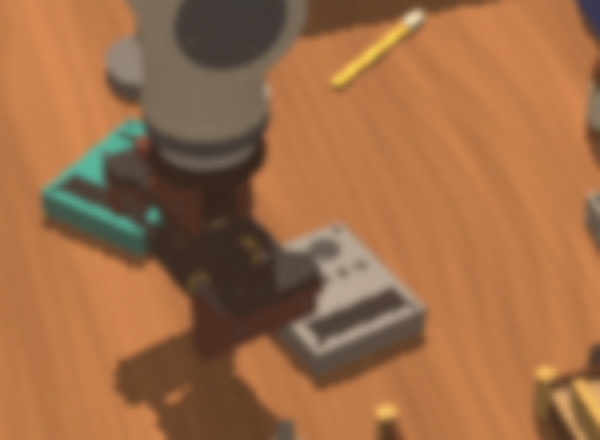

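```bash
sed -i 's/^def P(l,z).*/ZO=.0285\ndef P(l,z): return np.r_[l2w(l),z-ZO]  # z = true tip height/' h.py; python3 - <<'E'
from h import *
import pickle
c=np.array([-.21186,-.04528]);a0=.23375
def tool(c,a,gap):
    return c+np.array([np.cos(a),np.sin(a)])*-.006+np.array([-np.sin(a),np.cos(a)])*-(.046+.010+gap)
t=sensors.read_state()['tcp_pos']
manip.move_l([t[0],t[1],.008-ZO],vel=.1)
manip.move_l(P(tool(c,a0,.006),.008),rot(a0),vel=.1); st()
L=.0457;phi=a0;R=L/phi
icr=c+R*np.array([np.cos(a0),np.sin(a0)])
n=5
for i in range(0,n+1):
    a=a0-phi*i/n
    cc=icr-R*np.array([np.cos(a),np.sin(a)])
    manip.move_l(P(tool(cc,a,0),.008),rot(a),vel=.05); st()
s=snapshot('side'); save('s5',cv2.resize(s['color'][130:260,200:360],None,fx=4,fy=4))
manip.move_l(P(tool(cc,0,.012),.008),vel=.15)
manip.move_l(P(tool(cc,0,.012),.06),vel=.25)
# go round to the rear (-x) side, high
manip.move_pose(P((-.217-.056-.010-.045,-.01),.06),rot(np.pi/2)); st()
s=snapshot('top'); save('t5',s['color']); pickle.dump(s,open('t5.pkl','wb'))
E
```

```text
t 11.89 tcp [ 0.4506  0.0418 -0.0209] loc [-0.2034 -0.1073] F [ 0.3 -0.5  0.7] grip 0.0002 q6 1.34
t 12.16 tcp [ 0.4566  0.0435 -0.0206] loc [-0.2047 -0.1012] F [ 0.7 -0.2  0.2] grip 0.0003 q6 1.34
t 12.5 tcp [ 0.465   0.0486 -0.0205] loc [-0.2093 -0.0925] F [-0.3  0.2 -0.7] grip 0.0002 q6 1.4
t 12.84 tcp [ 0.4737  0.0533 -0.0205] loc [-0.2134 -0.0835] F [-0.  -0.3  0.3] grip 0.0001 q6 1.45
t 13.18 tcp [ 0.4826  0.0575 -0.0205] loc [-0.217  -0.0744] F [ 1.   0.5 -0.7] grip 0.0003 q6 1.51
t 13.53 tcp [ 0.4916  0.0614 -0.0205] loc [-0.2203 -0.0652] F [ 0.3  0.3 -0.2] grip 0.0003 q6 1.56
t 13.87 tcp [ 0.5007  0.0648 -0.0205] loc [-0.2231 -0.0559] F [-0.4  0.3  0. ] grip 0.0003 q6 1.61
t 15.78 tcp [0.5391 0.1721 0.0307] loc [-0.3277 -0.0107] F [-0.3  0.7  0.8] grip 0.0003 q6 0.23
```

View pics/s5.png

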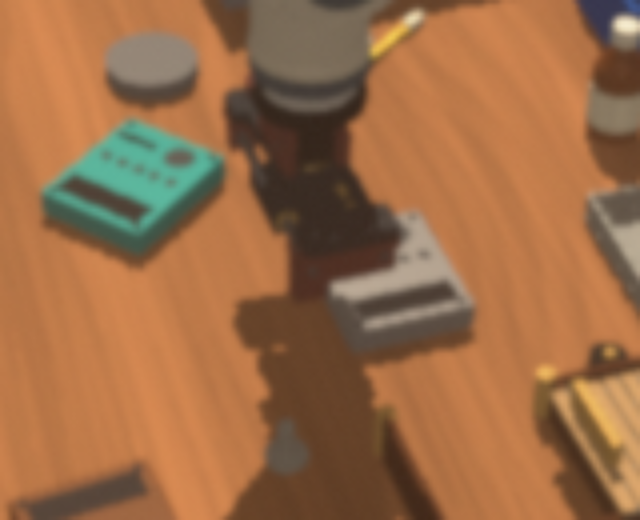

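View pics/t5.png

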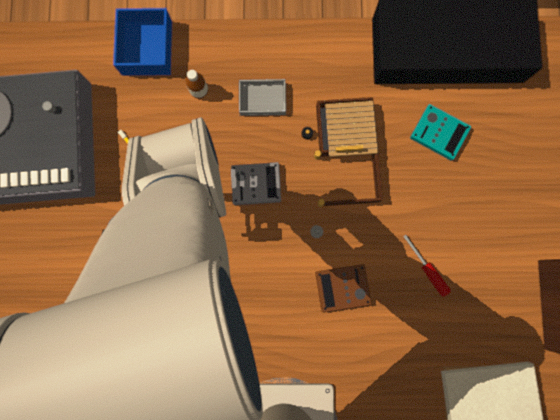

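The side view shows the push worked; in the top view the panel (256,183) is now square to the bay and in line with it. I'll measure it next.

```bash
python3 - <<'E'
from h import *
import pickle
s=pickle.load(open('t5.pkl','rb'))
h=l2w((-.217,0))
print(ppose(s,h))
r,m,W,X=panel(s,h); i=s['color'].copy(); i[m]=i[m]//2+np.array([0,120,0],np.uint8)
save('m5',cv2.resize(i[140:230,200:400],None,fx=4,fy=4))
E
```

```text
(array([-2.15948932e-01, -1.51217790e-04]), np.float64(-0.0043958661700989055), (92.41015625, 111.56663513183594))
```

View pics/m5.png

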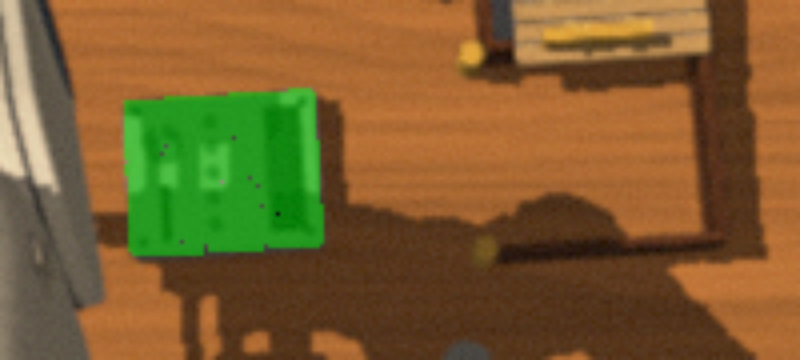

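```bash
python3 - <<'E'
from h import *
import pickle
manip.move_l(P((-.328,0),.008),rot(np.pi/2),vel=.15)
manip.move_l(P((-.145-.066-.0,0),.008),rot(np.pi/2),vel=.07); st()
manip.move_l(P((-.275,0),.008),vel=.25); 
s=snapshot('top'); save('t6',s['color']); pickle.dump(s,open('t6.pkl','wb'))
print(ppose(s,l2w((-.145,0))))
r,m,W,X=panel(s,l2w((-.145,0))); i=s['color'].copy(); i[m]=i[m]//2+np.array([0,120,0],np.uint8)
save('m6',cv2.resize(i[140:230,200:400],None,fx=4,fy=4));st()
E
```

```text
t 18.16 tcp [ 0.5571  0.0564 -0.0206] loc [-2.111e-01 -1.000e-04] F [ 1.   0.3 -0. ] grip 0.0003 q6 0.02
(array([-1.43092824e-01,  1.35322438e-04]), np.float64(0.00018068461703979466), (92.78417205810547, 111.67317199707031))
t 18.62 tcp [ 0.5528  0.1203 -0.0206] loc [-2.751e-01 -2.000e-04] F [-0.4  0.4 -1.6] grip 0.001 q6 0.13
```

View pics/m6.png

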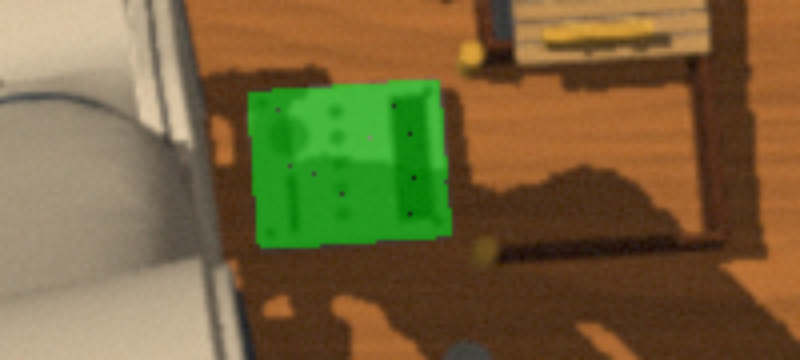

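```bash
python3 - <<'E'
from h import *
import pickle
R=rot(np.pi/2)
manip.move_l(P((-.215,0),.008),R,vel=.2)
manip.move_l(P((-.150,0),.008),R,vel=.06); st()
manip.move_l(P((-.072,0),.008),R,vel=.06); st()
x=-.072
while x<-.055:
    x+=.0015
    manip.move_l(P((x,0),.008),R,vel=.03)
    f=sensors.read_state()['wrist_force'][:2]@EX
    if f<-6: break
print('x',x,'f',f); st()
s=snapshot('side'); save('s7',cv2.resize(s['color'][130:290,230:420],None,fx=4,fy=3.5))
manip.move_l(P((-.085,0),.008),vel=.15)
manip.move_l(P((-.16,0),.06),vel=.25)
s=snapshot('top'); save('t7',cv2.resize(s['color'][80:230,200:400],None,fx=4,fy=4)); pickle.dump(s,open('t7.pkl','wb'))
print(ppose(s,l2w((.004,0)))); st()
E
```

```text
t 20.3 tcp [ 0.5611 -0.0045 -0.0205] loc [-0.1501  0.    ] F [-0.  -1.3 -0.2] grip 0.0005 q6 -0.09
t 21.75 tcp [ 0.5662 -0.0823 -0.0205] loc [-0.0721  0.0001] F [ 0.4 -0.   0.2] grip 0.0009 q6 -0.23
x -0.06299999999999999 f -9.292034816025556
t 23.25 tcp [ 0.5671 -0.0901 -0.0205] loc [-0.0643  0.0005] F [ 1.3  9.4 -0.5] grip 0.0007 q6 -0.24
(array([0.0042442, 0.0003998]), np.float64(-0.0020064447505663274), (92.71058654785156, 114.90957641601562))
t 24.17 tcp [0.5602 0.0044 0.031 ] loc [-0.159  -0.0003] F [-0.6 -0.2  0.2] grip 0.0006 q6 -0.08
```

View pics/t7.png

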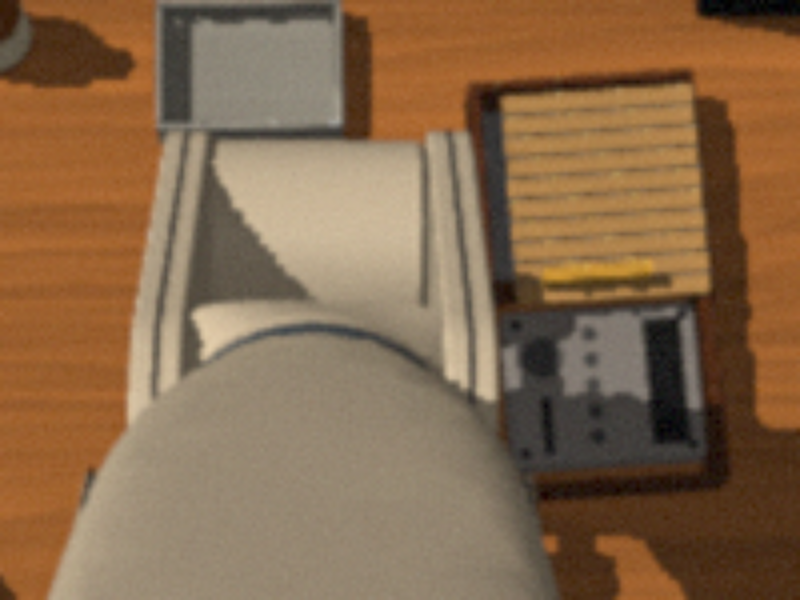

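View pics/s7.png

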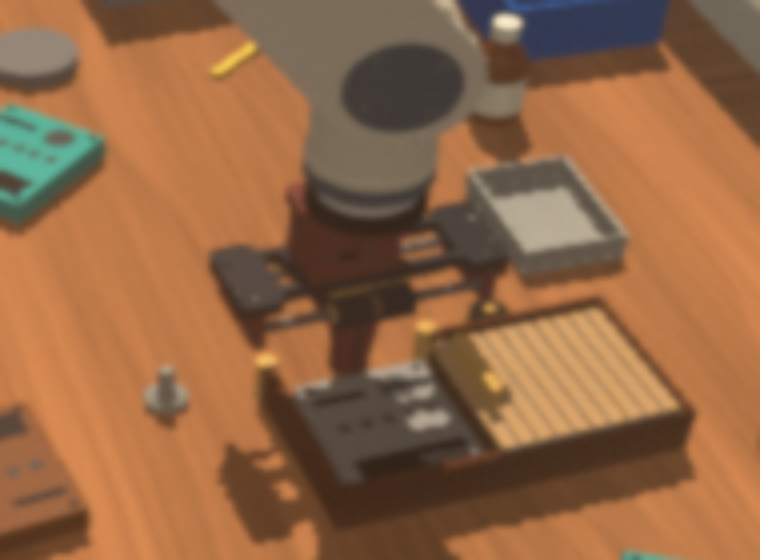

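```bash
python3 - <<'E'
from h import *
import pickle
manip.move_l(P((-.16,0),.11),vel=.25)
for f in(0,1):print(f,manip.ik(P((0,.092),.11),rot(0,f)),manip.ik(P((0,-.03),.053),rot(0,f)))
R=rot(0)
manip.move_pose(P((0,.092),.11),R); st()
manip.move_l(P((0,.092),.053),R,vel=.12); st()
s=snapshot('side'); save('s8',cv2.resize(s['color'][130:290,270:420],None,fx=4,fy=3.5))
E
```

```text
0 [-0.2378447   0.6299888   1.56810023  0.          0.94350363  1.26883163] [-0.3023176   0.58035385  1.85910926  0.          0.70212955  1.20435873]
1 [-2.37844698e-01  6.29988797e-01  1.56810023e+00 -4.44089210e-16
  9.43503630e-01 -1.87276103e+00] [-3.02317596e-01  5.80353850e-01  1.85910926e+00 -8.88178420e-16
  7.02129545e-01 -1.93723392e+00]
t 25.73 tcp [ 0.6616 -0.1481  0.0803] loc [-0.0004  0.0911] F [-0.4  0.4 -0. ] grip 0.0002 q6 1.27
t 26.36 tcp [ 0.6627 -0.1482  0.0246] loc [-0.0001  0.0922] F [ 0.4 -0.4  0.2] grip 0.0002 q6 1.27
```

View pics/s8.png

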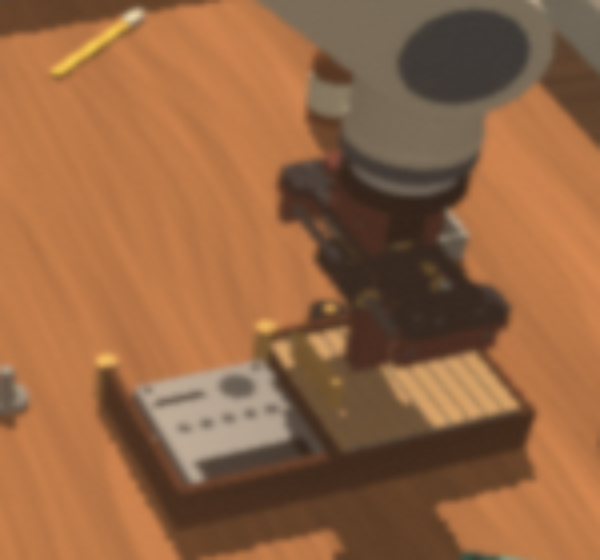

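```bash
python3 - <<'E'
from h import *
import pickle
R=rot(0)
manip.move_l(P((0,.078),.053),R,vel=.06); st()
manip.move_l(P((0,.02),.053),R,vel=.06); st()
manip.move_l(P((0,-.026),.053),R,vel=.06); st()
y=-.026
while y>-.044:
    y-=.0015
    manip.move_l(P((0,y),.053),R,vel=.03)
    f=sensors.read_state()['wrist_force'][:2]@EY
    if f>8: break
print('y',y,'f',f); st()
manip.move_l(P((0,y+.012),.053),vel=.1)
manip.move_l(P((0,y+.012),.13),vel=.25)
manip.move_pose(P((-.32,-.05),.16),rot(np.pi/2)); st()
s=snapshot('top'); save('t9',cv2.resize(s['color'][80:230,200:400],None,fx=4,fy=4)); pickle.dump(s,open('t9.pkl','wb'))
s2=snapshot('side'); save('s9',cv2.resize(s2['color'][130:290,230:420],None,fx=4,fy=3.5)); save('s9f',s2['color'])
from chest import *
def loc(P): d=P-CP[:2];return np.c_[d@EX,d@EY]
for q in(s,s2):
    W=world(q);z=W[...,2];L=loc(W[...,:2].reshape(-1,2)).reshape(*z.shape,2)
    m=(z>.059)&(z<.07)&(abs(L[...,0])<.045)&(abs(L[...,1])<.12); print('bar',m.sum(),np.median(L[m],0),L[m].min(0),L[m].max(0))
    m=(z>.012)&(z<.03)&(abs(L[...,0]+.048)<.012)&(abs(L[...,1])<.05);print('panel rear',m.sum(),L[m].min(0) if m.any() else 0)
E
```

```text
t 26.79 tcp [ 0.6482 -0.1494  0.025 ] loc [0.0001 0.0777] F [-0.1  0.6 -0.1] grip 0.0007 q6 1.26
t 27.91 tcp [ 0.5906 -0.153   0.0243] loc [-0.      0.0199] F [-0.2 -0.2  0.4] grip 0.0005 q6 1.23
t 28.82 tcp [ 0.5448 -0.156   0.0246] loc [ 0.0001 -0.0259] F [-0.3  0.6  0.1] grip 0.0006 q6 1.21
y -0.036500000000000005 f 12.950146850886053
t 30.57 tcp [ 0.5378 -0.1566  0.0247] loc [ 0.0002 -0.033 ] F [12.8  3.  -9.7] grip 0.0007 q6 1.2
t 32.52 tcp [0.5001 0.1612 0.1308] loc [-0.3193 -0.0503] F [-0.2  0.1  0.4] grip 0.0 q6 0.23
bar 105 [-0.00172222 -0.05002245] [-0.03003568 -0.05391746] [ 0.02799081 -0.04506059]
panel rear 192 [-0.05279416 -0.0448027 ]
bar 82 [ 0.00046435 -0.05213777] [-0.03258823 -0.05644227] [ 0.02873474 -0.04598368]
panel rear 0 0
```

View pics/t9.png

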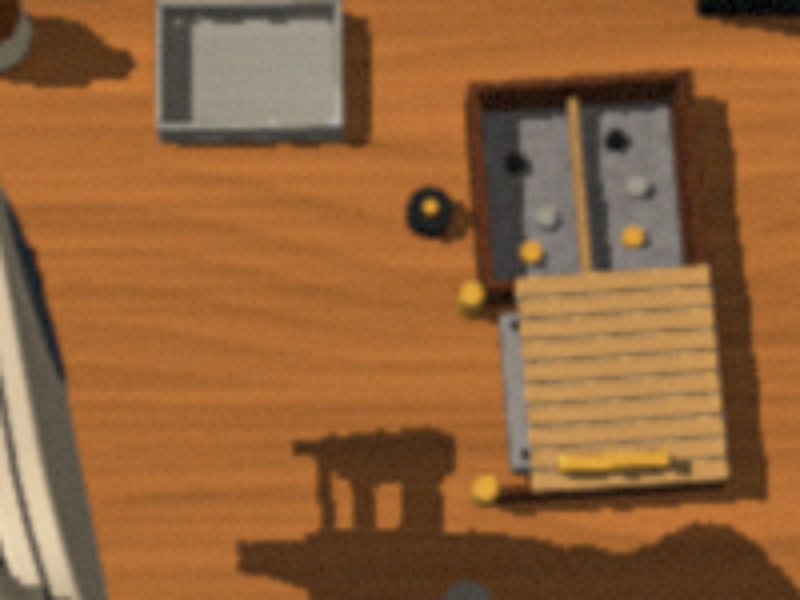

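View pics/s9.png

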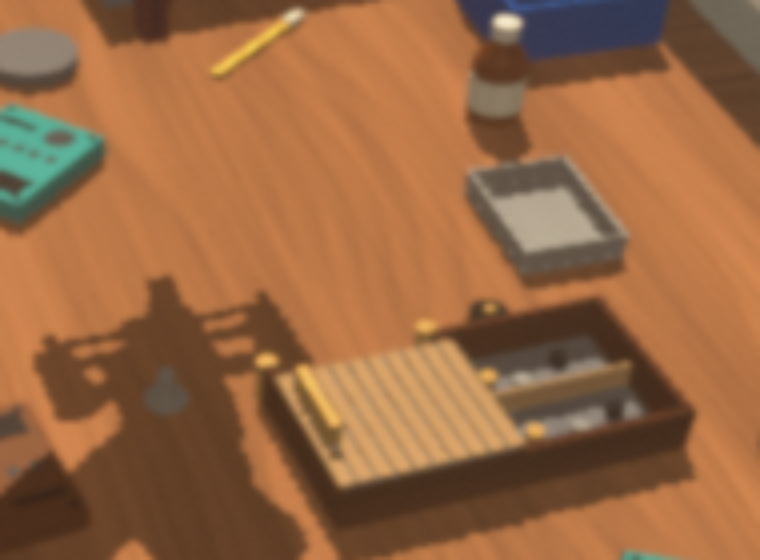

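```bash
python3 -c "
from h import *
job_done()"
```

```text
the job is handed in; nothing more can be done
```

The grey panel is in the bay against the back wall, and the lid is fully shut over it. I handed the job in at about 33 s.

- **Panel:** I pushed it sideways to square it up in line with the bay, then straight in between the posts with closed fingertips. It stopped against the back wall at about 9 N. Before I shut the lid, its centre measured x = 4.2 mm and y = 0.4 mm, turned −0.002 rad (seated is x = 4 mm). Afterwards its rear edge, showing just outside the lid, was still in place at about −52 mm.
- **Lid:** I pushed the brass bar to its end stop, reaching about 13 N. The last top picture puts the bar at y = −50.0 mm, which is shut. The side camera says −52 mm, within the 2 mm calibration limit.
- **Height error:** the reported tip height was off. The fingertips are really about 28 mm higher than stated, so my first push passed above the panel without touching it. I found the offset with one guarded touch on the bare table (26 N), corrected for it and repeated the push.
- **Other things:** the roller, tray, spindle and bottle show no sign of having moved in the last pictures. I judged that by eye and only in the area around the chest. The arm had withdrawn and was touching nothing at hand-in.

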